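Dust and test a batch of power modules

TASK

Lay every power module from the blue mat on the stage, centred in the bays between the stops, one module to a bay and its long side parallel to the stops, then press the air duster's red cap down and let it up, and press the tester's white, yellow and green keys in that order, one at a time; every module must still be in place for the puff and for each key, so put right any that shifts and press again. After that set the modules flat in the black tray, not stacked, and only when all are in it press the red key to switch off. Never press the blue key, and leave the tools and other things on the bench where they are.

Things in the scene. Friction and masses are not known exactly. Their poses are not given: they have to be found in the camera images.
- board_0: Power module, only in some runs: green circuit board 70 (x) x 46 (y) x 5 mm, black heat sink on its middle 32 (x) x 24 (y) mm, from 5 to 28 mm above the underside: the grip, across y. Terminal block at +x 14 mm high, capacitors at -x 13 mm. 60-130 g. Origin: centre of underside. Either way round will do. Starts flat on a blue mat (200 x 210 x 3 mm), left or right of the stage.
- board_1: Power module, only in some runs: green circuit board 70 (x) x 46 (y) x 5 mm, black heat sink on its middle 32 (x) x 24 (y) mm, from 5 to 28 mm above the underside: the grip, across y. Terminal block at +x 14 mm high, capacitors at -x 13 mm. 60-130 g. Origin: centre of underside. Either way round will do. Starts flat on a blue mat (200 x 210 x 3 mm), left or right of the stage.
- board_2: Power module, only in some runs: red circuit board 70 (x) x 46 (y) x 5 mm, black heat sink on its middle 32 (x) x 24 (y) mm, from 5 to 28 mm above the underside: the grip, across y. Terminal block at +x 14 mm high, capacitors at -x 13 mm. 60-130 g. Origin: centre of underside. Either way round will do. Starts flat on a blue mat (200 x 210 x 3 mm), left or right of the stage.
- board_3: Power module, only in some runs: blue circuit board 70 (x) x 46 (y) x 5 mm, black heat sink on its middle 32 (x) x 24 (y) mm, from 5 to 28 mm above the underside: the grip, across y. Terminal block at +x 14 mm high, capacitors at -x 13 mm. 60-130 g. Origin: centre of underside. Either way round will do. Starts flat on a blue mat (200 x 210 x 3 mm), left or right of the stage.
- stage: Fixed aluminium plate 120 (x) x 232 (y) x 8 mm; origin: centre of underside. Four dark stops, 60 mm long along x, 16 mm wide, 8 mm above the plate (tops 16 mm above the table), make three bays side by side along y, 68 mm apart, open along x; each is 52 mm wide between stops, 3 mm of play on each side of a board.
- bay_0 (a point): Centre of bay 0 on the stage plate's upper face (8 mm above the table), marked by a white-edged 70 x 46 mm outline; axes as the stage: a board lies with its long side along stage x.
- bay_1 (a point): Centre of bay 1 on the stage plate's upper face (8 mm above the table), marked by a white-edged 70 x 46 mm outline; axes as the stage: a board lies with its long side along stage x.
- bay_2 (a point): Centre of bay 2 on the stage plate's upper face (8 mm above the table), marked by a white-edged 70 x 46 mm outline; axes as the stage: a board lies with its long side along stage x.
- tray: Fixed open black tray for tested modules, 150 (x) x 240 (y) mm outside, 22 mm high, walls and floor 4-5 mm; origin at the centre of its underside. On the other side of the stage from the mat. Three boards fit side by side, long side along tray x, at y = -70, 0 and 70 mm.
- console: Fixed grey tester console box 95 (x) x 270 (y) x 40 mm, origin at the centre of its underside, five sprung keys in a row on top, 48 mm apart along its y, in an order that changes.
- key_white_top (a point): Centre of the top face of the white key (24 mm across), pressed straight down. Sprung: 62 mm above the table when up, 6 mm lower when fully down (about 5 N), and it rises again; it counts as pressed beyond 4 mm.
- key_yellow_top (a point): Centre of the top face of the yellow key (24 mm across), pressed straight down. Sprung: 62 mm above the table when up, 6 mm lower when fully down (about 5 N), and it rises again; it counts as pressed beyond 4 mm.
- key_green_top (a point): Centre of the top face of the green key (24 mm across), pressed straight down. Sprung: 62 mm above the table when up, 6 mm lower when fully down (about 5 N), and it rises again; it counts as pressed beyond 4 mm.
- key_red_top (a point): Centre of the top face of the red key (24 mm across), pressed straight down. Sprung: 62 mm above the table when up, 6 mm lower when fully down (about 5 N), and it rises again; it counts as pressed beyond 4 mm.
- key_blue_top (a point): Centre of the top face of the blue key (24 mm across), pressed straight down. Sprung: 62 mm above the table when up, 6 mm lower when fully down (about 5 N), and it rises again; it counts as pressed beyond 4 mm.
- can: Fixed air duster can, white and blue, 48 mm across, in a square dark 75 mm clamp foot, shoulder 92 mm above the table; red sprung cap on top at 110 mm. Origin at the centre of its underside; outlet towards its -x.
- cap_top (a point): Centre of the top face of the duster can's red cap (22 mm across), pressed straight down. Sprung: 110 mm above the table when up, 6 mm lower when fully down (1.3 N to start, about 5.2 N to bottom), and it rises again; it counts as pressed beyond 4 mm.
- spool: Bystander, to be left where it lies: orange solder spool 52 mm across, 42 high.
- jar: Bystander, to be left where it lies: small flux jar 44 mm across, 50 high.
- driver: Bystander, to be left where it lies: red screwdriver 150 mm long.
- meter: Bystander, to be left where it lies: yellow multimeter 150 x 75 x 34 mm.
- tin: Bystander, to be left where it lies: small steel tin 64 mm across, 35 high.
- relay: Bystander, to be left where it lies: white relay block 30 x 30 x 28 mm.
- wrench: Bystander, to be left where it lies: steel wrench 130 mm long.
Mind the look-alikes: they are no part of the job. Leave any purple look-alike of the board_1 alone.

How it is judged:
On the way, in this order (a step that is already met when the one before it is completed fails the run):
1. every module lies centred in a bay of the stage, one to a bay, let go (((horizontal distance between board_0 and bay_0 below 0.008 m and z of board_0 in the frame of stage below 0.012 m and angle between board_0's own z axis and vertical below 0.08 rad and angle between the x axis of board_0 and the x axis of stage, either way round below 0.12 rad and linear speed of board_0 below 0.03 m/s and contact force between the fingers and board_0 below 0.2 N) or (horizontal distance between board_0 and bay_1 below 0.008 m and z of board_0 in the frame of stage below 0.012 m and angle between board_0's own z axis and vertical below 0.08 rad and angle between the x axis of board_0 and the x axis of stage, either way round below 0.12 rad and linear speed of board_0 below 0.03 m/s and contact force between the fingers and board_0 below 0.2 N) or (horizontal distance between board_0 and bay_2 below 0.008 m and z of board_0 in the frame of stage below 0.012 m and angle between board_0's own z axis and vertical below 0.08 rad and angle between the x axis of board_0 and the x axis of stage, either way round below 0.12 rad and linear speed of board_0 below 0.03 m/s and contact force between the fingers and board_0 below 0.2 N)) and ((horizontal distance between board_1 and bay_0 below 0.008 m and z of board_1 in the frame of stage below 0.012 m and angle between board_1's own z axis and vertical below 0.08 rad and angle between the x axis of board_1 and the x axis of stage, either way round below 0.12 rad and linear speed of board_1 below 0.03 m/s and contact force between the fingers and board_1 below 0.2 N) or (horizontal distance between board_1 and bay_1 below 0.008 m and z of board_1 in the frame of stage below 0.012 m and angle between board_1's own z axis and vertical below 0.08 rad and angle between the x axis of board_1 and the x axis of stage, either way round below 0.12 rad and linear speed of board_1 below 0.03 m/s and contact force between the fingers and board_1 below 0.2 N) or (horizontal distance between board_1 and bay_2 below 0.008 m and z of board_1 in the frame of stage below 0.012 m and angle between board_1's own z axis and vertical below 0.08 rad and angle between the x axis of board_1 and the x axis of stage, either way round below 0.12 rad and linear speed of board_1 below 0.03 m/s and contact force between the fingers and board_1 below 0.2 N)) and ((horizontal distance between board_2 and bay_0 below 0.008 m and z of board_2 in the frame of stage below 0.012 m and angle between board_2's own z axis and vertical below 0.08 rad and angle between the x axis of board_2 and the x axis of stage, either way round below 0.12 rad and linear speed of board_2 below 0.03 m/s and contact force between the fingers and board_2 below 0.2 N) or (horizontal distance between board_2 and bay_1 below 0.008 m and z of board_2 in the frame of stage below 0.012 m and angle between board_2's own z axis and vertical below 0.08 rad and angle between the x axis of board_2 and the x axis of stage, either way round below 0.12 rad and linear speed of board_2 below 0.03 m/s and contact force between the fingers and board_2 below 0.2 N) or (horizontal distance between board_2 and bay_2 below 0.008 m and z of board_2 in the frame of stage below 0.012 m and angle between board_2's own z axis and vertical below 0.08 rad and angle between the x axis of board_2 and the x axis of stage, either way round below 0.12 rad and linear speed of board_2 below 0.03 m/s and contact force between the fingers and board_2 below 0.2 N)) and ((horizontal distance between board_3 and bay_0 below 0.008 m and z of board_3 in the frame of stage below 0.012 m and angle between board_3's own z axis and vertical below 0.08 rad and angle between the x axis of board_3 and the x axis of stage, either way round below 0.12 rad and linear speed of board_3 below 0.03 m/s and contact force between the fingers and board_3 below 0.2 N) or (horizontal distance between board_3 and bay_1 below 0.008 m and z of board_3 in the frame of stage below 0.012 m and angle between board_3's own z axis and vertical below 0.08 rad and angle between the x axis of board_3 and the x axis of stage, either way round below 0.12 rad and linear speed of board_3 below 0.03 m/s and contact force between the fingers and board_3 below 0.2 N) or (horizontal distance between board_3 and bay_2 below 0.008 m and z of board_3 in the frame of stage below 0.012 m and angle between board_3's own z axis and vertical below 0.08 rad and angle between the x axis of board_3 and the x axis of stage, either way round below 0.12 rad and linear speed of board_3 below 0.03 m/s and contact force between the fingers and board_3 below 0.2 N))), for 0.3 s.
2. the duster cap is pressed down with every module still in its bay (all of step 1 and height (world z) of cap_top below 0.106 m), for 0.05 s.
3. the white key is pressed, alone, with every module still in its bay (all of step 1 and height (world z) of key_white_top below 0.058 m and height (world z) of each of key_yellow_top, key_green_top, key_red_top, key_blue_top above 0.06 m and height (world z) of cap_top above 0.108 m), for 0.05 s.
4. the yellow key is pressed, alone, with every module still in its bay (all of step 1 and height (world z) of key_yellow_top below 0.058 m and height (world z) of each of key_white_top, key_green_top, key_red_top, key_blue_top above 0.06 m and height (world z) of cap_top above 0.108 m), for 0.05 s.
5. the green key is pressed, alone, with every module still in its bay (all of step 1 and height (world z) of key_green_top below 0.058 m and height (world z) of each of key_white_top, key_yellow_top, key_red_top, key_blue_top above 0.06 m and height (world z) of cap_top above 0.108 m), for 0.05 s.
6. every module lies flat in the tray, let go (x of board_0 in the frame of tray between -0.06 and 0.06 m and y of board_0 in the frame of tray between -0.105 and 0.105 m and z of each of board_0, board_1, board_2, board_3 in the frame of tray below 0.01 m and angle between each of board_0, board_1, board_2, board_3's own z axis and vertical below 0.1 rad and linear speed of each of board_0, board_1, board_2, board_3 below 0.03 m/s and contact force between the fingers and board_0 below 0.2 N and x of board_1 in the frame of tray between -0.06 and 0.06 m and y of board_1 in the frame of tray between -0.105 and 0.105 m and contact force between the fingers and board_1 below 0.2 N and x of board_2 in the frame of tray between -0.06 and 0.06 m and y of board_2 in the frame of tray between -0.105 and 0.105 m and contact force between the fingers and board_2 below 0.2 N and x of board_3 in the frame of tray between -0.06 and 0.06 m and y of board_3 in the frame of tray between -0.105 and 0.105 m and contact force between the fingers and board_3 below 0.2 N), for 0.3 s.
7. the red key is pressed, alone, with every module in the tray (all of step 6 and height (world z) of key_red_top below 0.058 m and height (world z) of each of key_white_top, key_yellow_top, key_green_top, key_blue_top above 0.06 m and height (world z) of cap_top above 0.108 m), for 0.05 s.
At the end, for the whole second after the job is handed in: Every module that is present lies inside the black tray, flat on its floor (within 0.1 rad, not stacked), released and still; all keys and the duster cap are up. On the stage a module counts as centred within 8 mm of a bay's centre, flat, and within 0.12 rad of the stage's direction (all of step 6 and height (world z) of each of key_white_top, key_yellow_top, key_green_top, key_red_top, key_blue_top above 0.06 m and height (world z) of cap_top above 0.108 m); the robot touches nothing.
It fails at once if the blue key is pressed (height (world z) of key_blue_top below 0.058 m).
It fails at once if two keys are down at once (height (world z) of each of key_white_top, key_yellow_top below 0.058 m or height (world z) of each of key_white_top, key_green_top below 0.058 m or height (world z) of each of key_white_top, key_red_top below 0.058 m or height (world z) of each of key_white_top, key_blue_top below 0.058 m or height (world z) of each of key_yellow_top, key_green_top below 0.058 m or height (world z) of each of key_yellow_top, key_red_top below 0.058 m or height (world z) of each of key_yellow_top, key_blue_top below 0.058 m or height (world z) of each of key_green_top, key_red_top below 0.058 m or height (world z) of each of key_green_top, key_blue_top below 0.058 m or height (world z) of each of key_red_top, key_blue_top below 0.058 m).
It fails at once if a bystander is moved by more than 5 cm (distance of any of spool, jar, driver, meter, tin, relay, wrench from where it was at the start of the episode above 0.05 m).
Of board_0, board_1, board_2, board_3 only 2 to 3 are there at a start; the rules pass over those that are not, and their reading is None.
At some moment in a run one of board_0, board_1, board_2, board_3 may be knocked a few centimetres aside while the robot is not near it.
Once in a run the grip may slacken for a moment while it holds something.
It also fails if it takes over 210 s, if anything falls off the work surface, if the arm or the gripper's body presses on something with over 40 N, if the wrist force passes 120 N, or if a joint passes its speed limit or range.

ROBOT

A 7-joint arm with a two-finger parallel gripper is mounted at the origin on the work surface. World frame = base frame: x ahead of the robot, y to its left, z up, the work surface at z = 0. Lengths are in m, angles in rad, forces in N, time in s.
With the tool pointing down it reaches from about 0.425 to 0.925 m from the base axis. Payload 6.8 kg.
Tool frame: the origin (TCP) lies on the front face of the gripper's body, between the roots of the fingers; the fingertips stand 73 mm ahead of it and the grasp point (between the pads) lies 54 mm ahead of it (env.nose_length is the distance from the TCP to the fingertips, in m); z points along the fingers, y is the direction in which the jaws open and shut (so a half turn about z gives the same grasp; the last joint's range is limited). The gripper opens to 85 mm and grips with 20 to 120 N. Pads are 22 mm wide; open, the fingers measure 114 mm over their backs; the gripper's body (76 mm by 85 mm) begins 54 mm behind the grasp point. The pads swing forward as they close: fully open they stand 13 mm farther back than shut.
Start: joints at [-1.391, 0.477, 0.022, 1.555, -0.011, 1.109, -0.083], TCP at [0.192, 0.647, 0.304] pointing down, gripper open.
Joint ranges: [-2.96, 2.96], [-0.34, 2.1], [-1.41, 1.46], [0.24, 2.44], [-1.37, 4.51], [0.17, 1.92], [-2.96, 2.96]. Speed limits (rad/s): [2.39, 2.39, 3.14, 3.14, 3.14, 3.14, 3.14].

INTERFACE

Orientations are given as a unit quaternion [w, x, y, z].
In Python, from cell import env, kin, camera, calibration, job gives the robot as it stands. The module is installed in compiled form; this text tells all that it offers. Calls block until the motion is done:
- env.reach(position, orientation): joint-space move of the TCP to a pose.
- env.movel(position, velocity=0.15, rot=None, stop_force=None): straight line of the TCP; rot=None keeps the orientation; velocity is the mean speed in m/s. With stop_force (N) it stops when the force on the tool has changed by that much, and returns True; else False.
- env.goto_joints(angles): joint-space move.
- env.grip(opening, f_grip=None): finger opening in m; f_grip is the grip in N (None keeps the last); returns when the fingers have stopped.
- env.dwell(seconds).
- kin.inverse_kinematics(position, orientation): joint angles nearest the present ones, or None.
- env.get_state(): the state.
- camera(name): name is "scene" or "side" or "wrist"; returns (picture, depth): 400x640x3 uint8, blue, green, red; 400x640 float32, m along the optical axis (not along the pixel's ray), 0 where there is no reading.
- calibration(name): a dict with "fx", "fy", "cx", "cy" (pixels), "rvec" (rotation vector, rad) and "tvec" (3), from world to camera coordinates, as OpenCV has them. Camera axes: x right, y down, z forward; pixel columns grow to the right and rows downward; lengths in m; the calibration is good to about 2 mm. The wrist camera is an equidistant fisheye: a pixel r from the principal point sees the ray r / f radians off the axis. A picture is of the moment at which its call begins: read the wrist's pose just before it. calibration takes no time and is no camera call; for the wrist camera it gives the pose at the moment of the call.
A pose or a line that the arm cannot do raises env.PlanningError and nothing moves.
- job.job_done(): hands the job in, once; it reports no verdict.
The state is a dict: "time": time; "qpos": joint angles; "joint_velocities": joint speeds; "joint_torque": joint torques, N m; "tcp_pos": TCP position; "orientation": TCP orientation; "force": force on the tool from outside, world axes, zero at the start; "torque": the same for the moment, N m; "opening": finger opening in m.
Only numpy, scipy, OpenCV 4.12 (cv2) and the standard library are available. Lean on these libraries where they do the work, as an engineer would, in place of code of your own. Each camera call takes 0.05 s, during which the arm holds its last target.

## Working session

There is one attempt and no reset: what is moved stays moved. The work goes in short steps, each a Python script; the robot and the scene stay as the last script left them, time stands still between calls to the robot, and variables do not carry over. Pictures are saved under pics/ and viewed, and the job is handed in when it is done.

```bash
ls; mkdir -p pics
cat > a.py <<'E'
from cell import env, kin, camera, calibration, job
import cv2, numpy as np
s=env.get_state(); print(s['time'],s['tcp_pos'],s['orientation'],s['opening'],s['force'])
for n in ['scene','side','wrist']:
    p,d=camera(n); cv2.imwrite(f'pics/{n}0.png',p); np.save(f'pics/{n}0.npy',d); print(n,calibration(n))
E
python3 a.py
```

```text
pics
0.0 [0.19148599 0.64679263 0.30290666] [-5.99280280e-05  1.43400293e-01  9.89664345e-01 -9.15117553e-04] 0.08548588104129834 [ 0.87044395 -0.56503803  0.12175227]
scene {'fx': 382.0375998813222, 'fy': 382.0375998813222, 'cx': 316.70458346408304, 'cy': 198.7936870144921, 'rvec': array([ 1.1908604 ,  2.19725427, -1.03924019]), 'tvec': array([ 0.37371675, -0.21809838,  1.70199212])}
side {'fx': 368.9144120574606, 'fy': 368.9144120574606, 'cx': 317.2919795532761, 'cy': 197.30388824671243, 'rvec': array([ 0.19114906, -2.8690344 ,  1.11394516]), 'tvec': array([0.58357975, 0.19097991, 0.94168938])}
wrist {'fx': 309.70691628693146, 'fy': 309.70691628693146, 'cx': 318.92123300593033, 'cy': 203.7255316404208, 'rvec': array([-2.29425334, -1.7154184 , -0.28272392]), 'tvec': array([-0.67287535, -0.04151147,  0.38080247])}
```

View pics/scene0.png

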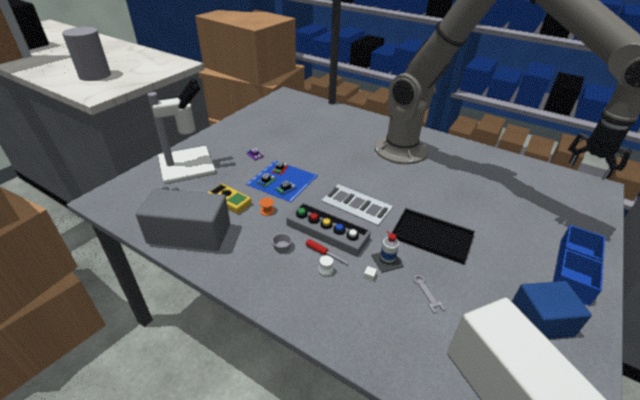

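View pics/side0.png

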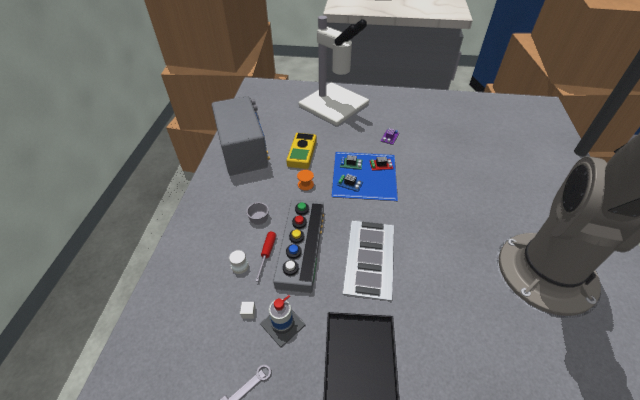

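View pics/wrist0.png

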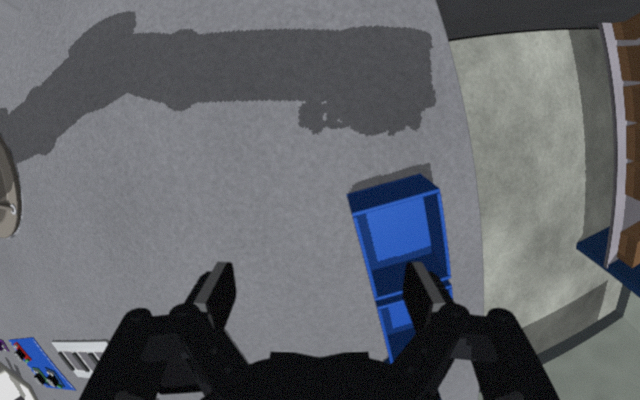

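The scene and side views show three modules on the blue mat: green at side (350,161), red at (381,162) and a third at (349,181). A purple look-alike sits off the mat at (390,136). The console keys in the side view are green (302,208), red (298,221), yellow (296,236), blue (293,251), white (290,267), the cap is at (280,303), the stage at (370,260) and the tray at (361,360).

```bash
cat > h.py <<'E'
from cell import env, kin, camera, calibration, job
import cv2, numpy as np
from scipy.spatial.transform import Rotation as R
def cam_rays(c,uv,fish=False):
    uv=np.atleast_2d(np.float64(uv)); x=(uv[:,0]-c['cx'])/c['fx']; y=(uv[:,1]-c['cy'])/c['fy']
    if fish:
        r=np.hypot(x,y)+1e-12; d=np.stack([np.sin(r)*x/r,np.sin(r)*y/r,np.cos(r)],1)
    else: d=np.stack([x,y,np.ones_like(x)],1)
    M=cv2.Rodrigues(c['rvec'])[0]; o=-M.T@c['tvec']
    return o,d@M
def onplane(c,uv,z,fish=False):
    o,d=cam_rays(c,uv,fish); t=(z-o[2])/d[:,2]; return o+d*t[:,None]
def project(c,P,fish=False):
    P=np.atleast_2d(np.float64(P)); M=cv2.Rodrigues(c['rvec'])[0]; q=P@M.T+c['tvec']
    if fish:
        r=np.hypot(q[:,0],q[:,1])+1e-12; th=np.arctan2(r,q[:,2]); x=th*q[:,0]/r; y=th*q[:,1]/r
    else: x=q[:,0]/q[:,2]; y=q[:,1]/q[:,2]
    return np.stack([c['fx']*x+c['cx'],c['fy']*y+c['cy']],1)
def shot(n,name=None):
    c=calibration(n); p,d=camera(n)
    if name: cv2.imwrite(f'pics/{name}.png',p)
    return c,p,d
def down(yaw):
    # tool z down, tool y axis at world angle 'yaw' (jaw direction)
    y=np.array([np.cos(yaw),np.sin(yaw),0]); z=np.array([0,0,-1.]); x=np.cross(y,z)
    q=R.from_matrix(np.stack([x,y,z],1)).as_quat(); return np.array([q[3],q[0],q[1],q[2]])
E
cat > b.py <<'E'
from h import *
c=calibration('side'); 
print('cam',cam_rays(c,[0,0])[0], cam_rays(calibration('scene'),[0,0])[0])
def pr(n,uv,z): print(n,onplane(c,uv,z).round(3).tolist())
pr('keys g r y b w',[(302,208),(298.5,221),(296,236),(293,251),(290,267)],.06)
pr('cap',[(280,303)],.11)
pr('boards',[(352,157),(382,158),(349,178)],.028)
pr('mat',[(335,153),(396,154),(397,198),(332,197)],.003)
pr('stage',[(354,221),(394,223),(392,297),(345,292)],.008)
pr('tray',[(328,314),(395,315)],.022)
pr('purple',[(390,136)],.015)
pr('spool jar driver meter tin relay',[(305,180),(237,260),(264,255),(302,150),(258,212),(247,310)],.02)
for n in ['side']:
    p=cv2.imread('pics/side0.png'); cv2.imwrite('pics/side0z.png',cv2.resize(p[120:320,220:420],None,fx=3,fy=3,interpolation=cv2.INTER_CUBIC))
E
python3 b.py
```

```text
cam [0.5032373  0.56886129 0.82883448] [1.44464319 0.4573886  0.88758663]
keys g r y b w [[0.642, -0.083, 0.06], [0.644, -0.036, 0.06], [0.642, 0.014, 0.06], [0.641, 0.06, 0.06], [0.64, 0.107, 0.06]]
cap [[0.636, 0.225, 0.11]]
boards [[0.522, -0.348, 0.028], [0.425, -0.355, 0.028], [0.524, -0.249, 0.028]]
mat [[0.582, -0.39, 0.003], [0.376, -0.411, 0.003], [0.374, -0.207, 0.003], [0.57, -0.186, 0.003]]
stage [[0.497, -0.097, 0.008], [0.384, -0.105, 0.008], [0.39, 0.125, 0.008], [0.503, 0.127, 0.008]]
tray [[0.537, 0.195, 0.022], [0.385, 0.177, 0.022]]
purple [[0.398, -0.491, 0.015]]
spool jar driver meter tin relay [[0.659, -0.231, 0.02], [0.787, 0.08, 0.02], [0.721, 0.056, 0.02], [0.692, -0.371, 0.02], [0.773, -0.085, 0.02], [0.725, 0.209, 0.02]]
```

View pics/side0z.png

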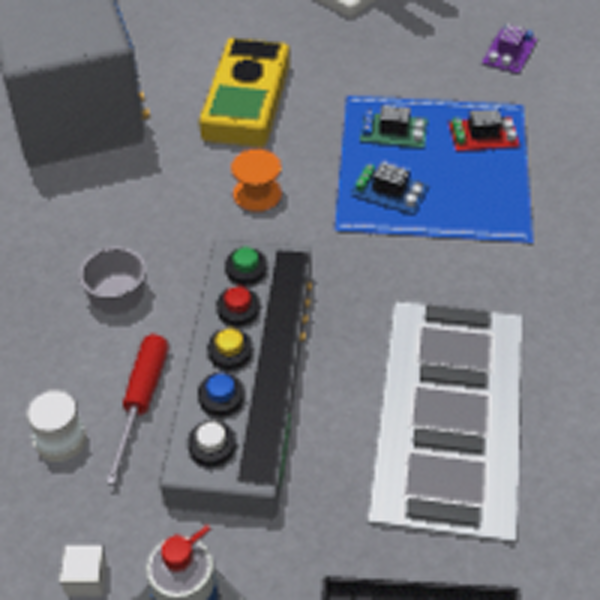

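```bash
cat > c.py <<'E'
from h import *
s=env.get_state(); c=calibration('wrist'); M=cv2.Rodrigues(c['rvec'])[0]; o=-M.T@c['tvec']
q=s['orientation']; T=R.from_quat([q[1],q[2],q[3],q[0]]).as_matrix()
print('cam in tool',T.T@(o-s['tcp_pos']), (T.T@M.T).round(3).tolist())
env.reach([0.46,-0.27,0.33],down(np.pi/2))
s=env.get_state(); print(s['time'],s['tcp_pos'],s['qpos'])
shot('wrist','w1')
E
python3 c.py
```

```text
cam in tool [ 0.08400634 -0.00153794 -0.06998764] [[0.001, -0.947, -0.322], [1.0, 0.001, 0.001], [-0.0, -0.322, 0.947]]
3.4833 [ 0.46046771 -0.26941198  0.3298938 ] [-0.43358358  0.35353492  1.07766465  1.91025919 -0.35205582  1.0851266
  2.3589148 ]
```

View pics/w1.png

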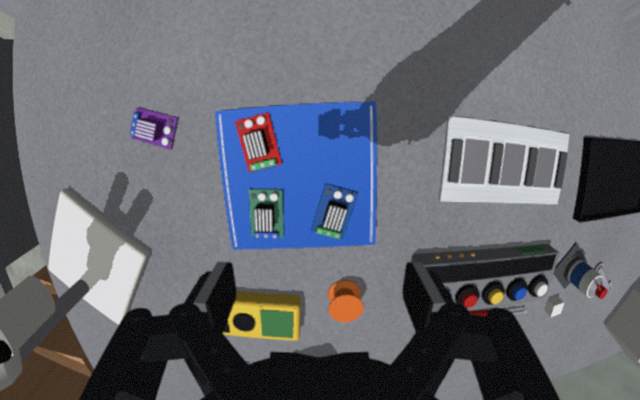

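The wrist view shows the red module at (258,142), green at (266,213) and blue at (335,210). The purple look-alike is off the mat at (156,127), the stage is at (505,160) and the console keys run along (440–540,297).

```bash
cat > d.py <<'E'
from h import *
p=cv2.imread('pics/w1.png')
cv2.imwrite('pics/w1z.png',cv2.resize(p[95:255,205:390],None,fx=4,fy=3.7,interpolation=cv2.INTER_CUBIC))
cv2.imwrite('pics/w1s.png',cv2.resize(p[100:220,430:640],None,fx=3.8,fy=3.8,interpolation=cv2.INTER_CUBIC))
E
python3 d.py
```

```text
(no output)
```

View pics/w1z.png

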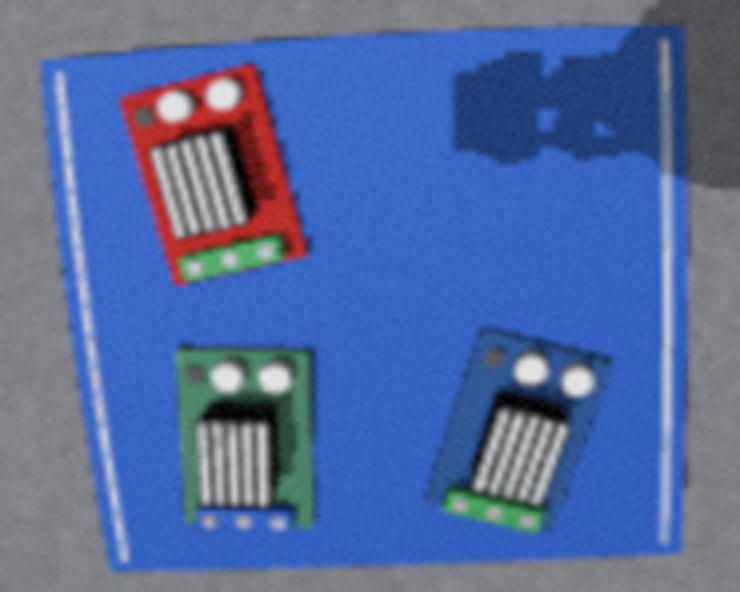

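View pics/w1s.png

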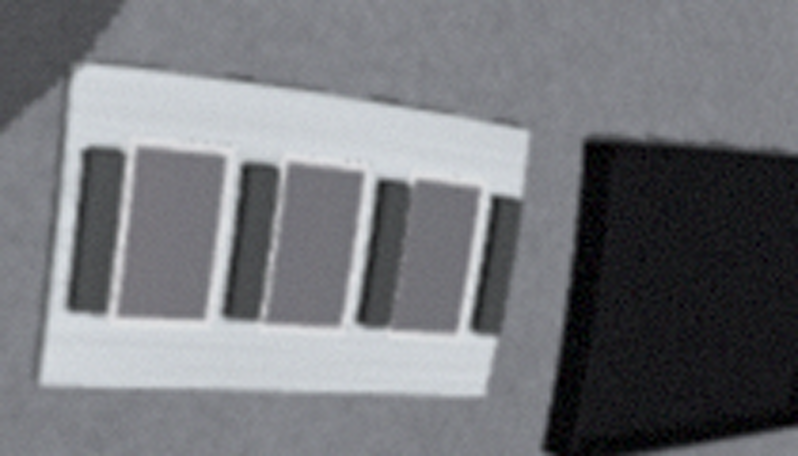

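```bash
cat >> h.py <<'E'
def find_boards(c,p,region,zbase,fish=True,dbg=None):
    """fins tops: bright grey blob ~32x24 mm on plane zbase+28mm; returns list (x,y,angle of long side,(L,W),colour)"""
    z=zbase+.028; hsv=cv2.cvtColor(p,cv2.COLOR_BGR2HSV)
    m=((hsv[...,1]<75)&(hsv[...,2]>125)).astype(np.uint8)
    H,W=m.shape; uu,vv=np.meshgrid(np.arange(W),np.arange(H))
    G=onplane(c,np.stack([uu.ravel(),vv.ravel()],1),z,fish).reshape(H,W,3)
    x0,x1,y0,y1=region
    m&=((G[...,0]>x0)&(G[...,0]<x1)&(G[...,1]>y0)&(G[...,1]<y1)).astype(np.uint8)
    m=cv2.morphologyEx(m,cv2.MORPH_CLOSE,np.ones((3,3),np.uint8))
    n,lab,st,_=cv2.connectedComponentsWithStats(m,connectivity=4); out=[]
    for i in range(1,n):
        if st[i,4]<40: continue
        P=(G[lab==i][:,:2]*1000).astype(np.float32)
        (cx,cy),(w,h),a=cv2.minAreaRect(P); 
        if w<h: w,h,a=h,w,a+90
        if dbg: print('  blob',round(cx),round(cy),round(w,1),round(h,1),round(a,1),st[i])
        if not(24<w<38 and 14<h<28): continue
        a=np.deg2rad(a); a=(a+np.pi/2)%np.pi-np.pi/2
        out.append((cx/1000,cy/1000,a,(round(w,1),round(h,1)),st[i,:4]))
    return out
E
cat > e.py <<'E'
from h import *
c,p,d=shot('wrist')
for b in find_boards(c,p,(.36,.6,-.42,-.18),.003,dbg=1): print(b)
env.reach([0.47,0.06,0.36],down(np.pi/2))
s=env.get_state(); print(s['time'],s['tcp_pos'],s['qpos'])
shot('wrist','w2')
E
python3 e.py
```

```text
blob 480 -300 240.0 240.0 90.0 [  198    89   196   183 10191]
  blob 465 -206 171.7 2.7 2.5 [370 106   3 134 238]
  blob 460 -388 141.2 2.5 2.7 [219 116  14 109 179]
  blob 396 -340 9.7 8.5 178.4 [257 116   8   9  59]
  blob 400 -356 9.9 8.5 88.0 [244 120   9   8  57]
  blob 426 -349 30.6 22.6 12.9 [243 131  23  28 452]
  blob 490 -248 10.5 10.0 0.2 [333 191   9   9  61]
  blob 493 -344 10.6 10.5 179.8 [257 193   9   9  65]
  blob 493 -328 10.6 10.2 177.7 [269 193   9   9  63]
  blob 494 -233 10.6 10.1 1.6 [345 194   9   9  62]
  blob 522 -250 30.1 23.2 164.3 [324 206  23  25 392]
  blob 525 -344 30.9 22.7 176.8 [254 209  18  23 377]
(0.4264734802246094, -0.34919964599609377, np.float64(0.22445176594885297), (30.6, 22.6), array([243, 131,  23,  28], dtype=int32))
(0.5215747680664062, -0.24997317504882813, np.float64(-0.2732248815078071), (30.1, 23.2), array([324, 206,  23,  25], dtype=int32))
(0.5248218994140625, -0.343658447265625, np.float64(-0.055636364648954384), (30.9, 22.7), array([254, 209,  18,  23], dtype=int32))
4.8417 [0.47014201 0.05901106 0.36007011] [-1.39663712  0.15862123  1.29584292  1.99943043 -0.17092841  1.1044382
  1.54279787]
```

View pics/w2.png

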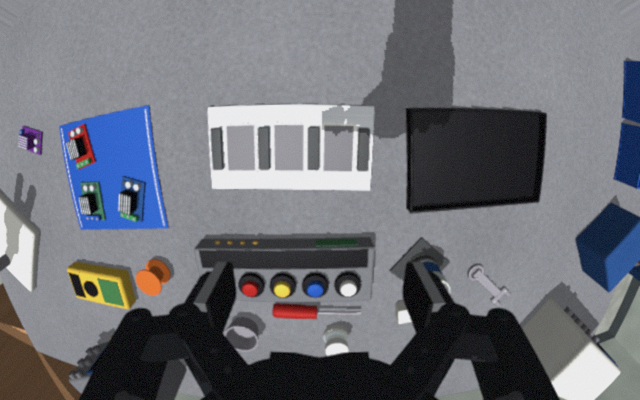

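The view shows the stage plate spanning (208–374, 105–190) with dark stops at columns 218, 264, 314 and 363. The tray is at (407–546, 108–210). The keys red (250,287), yellow (283,289), blue (315,287) and white (347,285) are visible, but the left finger hides green and the right finger hides the can.

```bash
cat > f.py <<'E'
from h import *
c,p,d=shot('wrist')
hsv=cv2.cvtColor(p,cv2.COLOR_BGR2HSV); V=hsv[...,2]
print('V row148',V[148,205:380:3].tolist())
def comp(mask,z,roi,amin,fish=True,c=c):
    m=np.zeros_like(mask,np.uint8); u0,u1,v0,v1=roi; m[v0:v1,u0:u1]=mask[v0:v1,u0:u1]
    n,lab,st,_=cv2.connectedComponentsWithStats(m)
    for i in range(1,n):
        if st[i,4]<amin: continue
        vv,uu=np.nonzero(lab==i); P=(onplane(c,np.stack([uu,vv],1),z,fish)[:,:2]*1000).astype(np.float32)
        r=cv2.minAreaRect(P); print('  ',st[i].tolist(),'mean',P.mean(0).round(1).tolist(),'rect',np.round(r[0],1),np.round(r[1],1),round(r[2],1))
print('stops'); comp((V<95),.016,(205,378,115,182),60)
print('white'); comp((V>185)&(hsv[...,1]<40),.008,(200,382,98,196),200)
print('tray'); comp((V<60),.018,(395,560,95,220),500)
S=hsv[...,1]>110;Hh=hsv[...,0]
print('keys');
for n,a,b in [('red',0,8),('yellow',18,35),('blue',100,125),('green',45,80)]:
    print(n); comp(S&(Hh>=a)&(Hh<=b)&(V>90),.062,(225,400,265,303),30)
print('whitekey'); comp((V>170)&(hsv[...,1]<50),.062,(325,372,268,300),30)
cs,ps,ds=shot('side','side1'); cc,pc,dc=shot('scene','scene1')
for cN,pp,roi in [(cs,ps,(265,320,195,320)),(cc,pc,(290,410,200,270))]:
    h=cv2.cvtColor(pp,cv2.COLOR_BGR2HSV)
    for n,a,b,z in [('green',45,85,.06),('red',0,8,.062),('yellow',18,35,.062),('blue',100,125,.062),('cap',0,8,.11),('cap2',172,180,.11)]:
        print(n); comp((h[...,1]>120)&(h[...,0]>=a)&(h[...,0]<=b)&(h[...,2]>60),z,roi,8,False,cN)
E
python3 f.py
```

```text
V row148 [144, 153, 173, 103, 106, 98, 163, 234, 156, 156, 158, 160, 161, 164, 158, 159, 167, 230, 110, 107, 111, 90, 200, 212, 160, 159, 161, 157, 160, 155, 158, 156, 157, 233, 203, 105, 106, 109, 127, 236, 159, 154, 152, 155, 153, 155, 153, 150, 153, 173, 235, 118, 103, 102, 94, 235, 176, 146, 150]
stops
   [326, 127, 27, 6, 99] mean [421.29998779296875, 83.5] rect [422.5  84.5] [ 6.8 34.7] 0.5
   [219, 128, 5, 40, 84] mean [444.5, -77.9000015258789] rect [444.4 -77.9] [ 3.6 55.2] 89.8
   [359, 128, 11, 10, 65] mean [423.79998779296875, 118.69999694824219] rect [426.1 118.2] [12.2 13.6] 1.2
white
   [208, 104, 165, 87, 6851] mean [452.20001220703125, 6.5] rect [447.8  16.3] [232.1 119.8] 89.0
tray
   [406, 108, 140, 104, 13318] mean [454.20001220703125, 289.1000061035156] rect [455.8 301.9] [150.1 245.4] 4.3
keys
red
   [242, 283, 16, 14, 167] mean [642.7999877929688, -43.29999923706055] rect [642.8 -43.2] [23.1 23.1] 22.6
yellow
   [274, 282, 17, 16, 211] mean [641.2000122070312, 4.300000190734863] rect [641.3   4.3] [23.3 26.7] 87.3
blue
   [307, 283, 17, 14, 189] mean [641.29998
[... 1457 characters left out ...]
, 240, 21, 14, 132] mean [760.7999877929688, 38.099998474121094] rect [760.6  38. ] [69.5 25.9] 88.9
yellow
   [322, 217, 9, 9, 57] mean [648.9000244140625, 5.599999904632568] rect [649.    6.7] [26.1 37.5] 88.6
blue
   [335, 223, 9, 8, 56] mean [647.0, 52.900001525878906] rect [647.   52.1] [32.5 26.1] 33.7
   [381, 251, 15, 9, 73] mean [675.9000244140625, 233.60000610351562] rect [676.1 233.6] [26.1 41.7] 15.4
cap
   [310, 212, 8, 8, 40] mean [694.2999877929688, -13.5] rect [694.8 -13.5] [27. 23.] 0.1
   [389, 233, 8, 8, 46] mean [643.7999877929688, 225.39999389648438] rect [644.  226.8] [31.4 20.3] 24.1
   [306, 240, 21, 14, 132] mean [800.5, 62.5] rect [800.3  62.4] [65.5 24.3] 88.9
cap2
```

```bash
cat > g.py <<'E'
from h import *
p=cv2.imread('pics/w2.png'); c=calibration('wrist')
g=cv2.GaussianBlur(p,(3,3),0)
V=cv2.cvtColor(g,cv2.COLOR_BGR2HSV)[...,2]
# grey interiors bounded by white outline & dark stops
def comp(mask,z,roi,amin):
    m=np.zeros(mask.shape,np.uint8); u0,u1,v0,v1=roi; m[v0:v1,u0:u1]=mask[v0:v1,u0:u1]
    n,lab,st,_=cv2.connectedComponentsWithStats(m,connectivity=4)
    for i in range(1,n):
        if st[i,4]<amin: continue
        vv,uu=np.nonzero(lab==i); P=(onplane(c,np.stack([uu,vv],1),z,True)[:,:2]*1000).astype(np.float32)
        r=cv2.minAreaRect(P); print('  ',st[i].tolist(),'mean',P.mean(0).round(1).tolist(),'rect',np.round(r[0],1),np.round(r[1],1),round(r[2],1))
print('stops');comp(V<132,.016,(210,372,118,180),60)
print('bays');comp((V>140)&(V<185),.008,(210,372,112,184),200)
# white plate corners via contour
m=((V>190)).astype(np.uint8); m[:98]=0;m[196:]=0;m[:,:200]=0;m[:,382:]=0
k=max(cv2.findContours(m,cv2.RETR_EXTERNAL,cv2.CHAIN_APPROX_NONE)[0],key=cv2.contourArea)
P=(onplane(c,k[:,0],.008,True)[:,:2]*1000)
for n,sel,ax in [('ylo',(abs(P[:,1]+99)<6)&(abs(P[:,0]-448)<45),1),('yhi',(abs(P[:,1]-132)<6)&(P[:,0]>440)&(P[:,0]<495),1),('xhi',(abs(P[:,0]-508)<6)&(abs(P[:,1]-16)<100),0),('xlo',(abs(P[:,0]-388)<6)&(P[:,1]>-85)&(P[:,1]<70),0)]:
    q=P[sel]; f=np.polyfit(q[:,1-ax],q[:,ax],1); print(n,len(q),f, 'at',np.polyval(f,[448,16][ax] if 0 else (448 if ax==1 else 16)))
E
python3 g.py
```

```text
stops
   [324, 125, 30, 11, 203] mean [421.3999938964844, 83.19999694824219] rect [423.1  83.9] [13.5 38.7] 0.3
   [259, 126, 11, 43, 450] mean [445.5, -16.600000381469727] rect [445.7 -16.8] [14.  58.2] 87.8
   [309, 127, 10, 42, 418] mean [447.0, 50.5] rect [447.2  50.5] [12.3 56.1] 89.8
   [357, 127, 14, 43, 460] mean [446.8999938964844, 117.5] rect [447.5 118.1] [16.4 58.1] 89.8
   [211, 128, 13, 41, 422] mean [444.79998779296875, -83.9000015258789] rect [444.8 -83.9] [57.1 16.2] 0.4
bays
   [322, 112, 50, 24, 703] mean [408.3999938964844, 97.19999694824219] rect [414.7  95.5] [31.8 66.8] 0.9
   [275, 125, 28, 45, 1238] mean [447.6000061035156, 15.899999618530273] rect [447.4  15.7] [37.9 61.7] 89.2
   [227, 126, 27, 44, 1138] mean [446.20001220703125, -52.099998474121094] rect [446.6 -52.6] [37.7 61.6] 87.7
   [324, 130, 30, 41, 1059] mean [453.5, 84.0] rect [452.4  83.8] [39.6 55.8] 88.5
ylo 62 [-1.53867314e-02 -9.20290474e+01] at -98.92230309223538
yhi 66 [9.79789851e-04 1.28867818e+02] at 129.30676434508817
xhi 137 [1.84291297e-02 5.06351185e+02] at 506.6460506650637
xlo 111 [1.72281669e-02 3.88728676e+02] at 389.0043270599395
```

```bash
cat >> h.py <<'E'
MATZ=.003; STZ=.008
SA=-.0175
BAY=[(.4463,-.052),(.4475,.016),(.4487,.084)]
GR=.084   # TCP above board underside when gripping (tips ~11 mm above underside)
def near_yaw(a):  # jaw yaw nearest pi/2
    y=a+np.pi/2
    return (y-np.pi/2+np.pi/2)%np.pi-np.pi/2+np.pi/2
def view_mat():
    env.reach([.46,-.27,.33],down(np.pi/2)); c,p,d=shot('wrist','vm%d'%int(env.get_state()['time']*10))
    return find_boards(c,p,(.36,.62,-.44,-.16),MATZ)
def pick(x,y,a,zb,lift=.17,op=.046):
    q=down(near_yaw(a)); env.grip(op); env.reach([x,y,lift],q)
    hit=env.movel([x,y,zb+GR],.12,stop_force=12); s=env.get_state()
    print('down',s['tcp_pos'].round(4),'hit',hit,'t',round(s['time'],2))
    if hit: return False
    env.grip(.0,60); s=env.get_state(); print('opening',round(s['opening'],4))
    env.movel([x,y,lift],.15); s=env.get_state(); print('lifted opening',round(s['opening'],4),'F',s['force'].round(2))
    return s['opening']>.018
def place(x,y,a,zb,hi=.17,rel=.036,extra=.002):
    q=down(near_yaw(a)); env.reach([x,y,hi],q); print('over opening',round(env.get_state()['opening'],4))
    env.movel([x,y,zb+GR+.02],.12)
    hit=env.movel([x,y,zb+GR-extra],.03,stop_force=4); s=env.get_state()
    print('placed z',(s['tcp_pos']).round(4),'hit',hit,'F',s['force'].round(2),'op',round(s['opening'],4),'t',round(s['time'],2))
    return hit
def release(rel=.036,hi=.17):
    env.grip(rel); s=env.get_state(); p=s['tcp_pos']; env.movel([p[0],p[1],p[2]+.04],.08); env.movel([p[0],p[1],hi],.2)
E
cat > i.py <<'E'
from h import *
print(env.nose_length)
for P in [(.426,-.349,.224),(.5216,-.25,-.273),(.525,-.3437,-.0556)]+[(*b,SA) for b in BAY]+[(.456,y,-.02) for y in (.23,.30,.37)]:
    for z in (.17,.085):
        q=kin.inverse_kinematics([P[0],P[1],z],down(near_yaw(P[2]))); print(P,z,None if q is None else q.round(2))
E
python3 i.py
```

```text
0.0726
(0.426, -0.349, 0.224) 0.17 [-0.05  0.59  0.84  2.01 -0.61  0.81  2.94]
(0.426, -0.349, 0.224) 0.085 [ 0.24  0.63  0.43  2.03 -0.46  0.58  2.79]
(0.5216, -0.25, -0.273) 0.17 [-0.3   0.66  0.89  1.95 -0.68  0.87  2.25]
(0.5216, -0.25, -0.273) 0.085 [-0.2   0.76  0.75  1.97 -0.79  0.73  2.34]
(0.525, -0.3437, -0.0556) 0.17 [-0.08  0.7   0.81  1.82 -0.63  0.9   2.54]
(0.525, -0.3437, -0.0556) 0.085 [-0.    0.8   0.7   1.85 -0.72  0.77  2.61]
(0.4463, -0.052, -0.0175) 0.17 [-0.76  0.45  0.92  2.24 -0.57  0.7   2.12]
(0.4463, -0.052, -0.0175) 0.085 [-0.58  0.6   0.7   2.27 -0.8   0.53  2.31]
(0.4475, 0.016, -0.0175) 0.17 [-0.92  0.46  0.94  2.24 -0.58  0.7   1.98]
(0.4475, 0.016, -0.0175) 0.085 [-0.75  0.61  0.72  2.27 -0.82  0.54  2.18]
(0.4487, 0.084, -0.0175) 0.17 [-1.07  0.48  0.94  2.22 -0.6   0.72  1.85]
(0.4487, 0.084, -0.0175) 0.085 [-0.91  0.62  0.74  2.26 -0.84  0.56  2.04]
(0.456, 0.23, -0.02) 0.17 [-1.29  0.57  0.93  2.1  -0.65  0.79  1.6 ]
(0.456, 0.23, -0.02) 0.085 [-1.18  0.7   0.79  2.13 -0.85  0.65  1.76]
(0.456, 0.3, -0.02) 0.17 [-1.37  0.62  0.91  2.02 -0.67  0.83  1.49]
(0.456, 0.3, -0.02) 0.085 [-1.28  0.75  0.8   2.05 -0.85  0.71  1.63]
(0.456, 0.37, -0.02) 0.17 [-1.42  0.68  0.9   1.92 -0.69  0.88  1.38]
(0.456, 0.37, -0.02) 0.085 [-1.36  0.8   0.8   1.95 -0.84  0.76  1.5 ]
```

```bash
cat > j.py <<'E'
from h import *
bs=view_mat(); 
for b in bs: print(np.round(b[:3],4),b[3])
b=min(bs,key=lambda b:abs(b[0]-.5216)+abs(b[1]+.25))
if pick(*b[:3],MATZ):
    place(*BAY[2],SA,STZ)
    shot('wrist','pl1')
E
python3 j.py
```

```text
[ 0.4267 -0.3492  0.2338] (30.8, 22.7)
[ 0.5217 -0.2499 -0.2782] (30.2, 23.1)
[ 0.5244 -0.3432 -0.0585] (29.4, 22.8)
down [ 0.5219 -0.2503  0.0877] hit False t 8.39
opening 0.0218
lifted opening 0.0226 F [-0.54  0.53 -0.12]
over opening 0.0222
placed z [0.4486 0.0841 0.093 ] hit True F [-1.04  1.15  6.65] op 0.0224 t 11.96
```

View pics/pl1.png

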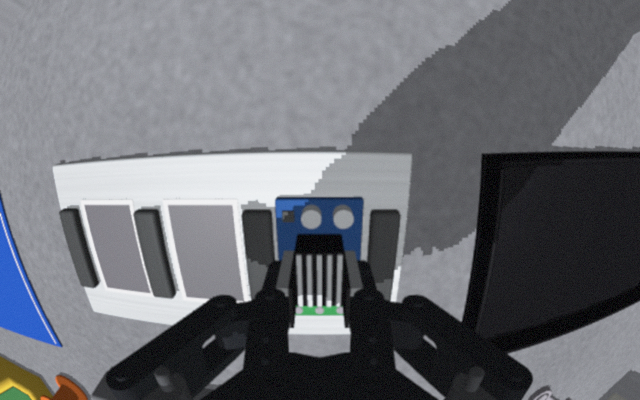

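The blue module sits between the stops of the right-hand bay at (320,245), with the fingers still closed on its heat sink. Next I release it and check.

```bash
cat >> h.py <<'E'
def view_stage(name=None):
    env.reach([.44,.016,.30],down(np.pi/2)); c,p,d=shot('wrist',name)
    bs=find_boards(c,p,(.38,.52,-.1,.14),STZ)
    for b in bs:
        k=min(range(3),key=lambda k:abs(b[1]-BAY[k][1])); print('bay',k,'off mm',((np.array(b[:2])-BAY[k])*1000).round(1),'dang',round(b[2]-SA,3),b[3])
    return bs,c,p
E
cat > k.py <<'E'
from h import *
release()
view_stage('vs1')
E
python3 k.py
```

```text
bay 2 off mm [-0.7 -0.6] dang 0.032 (30.7, 23.2)
```

View pics/vs1.png

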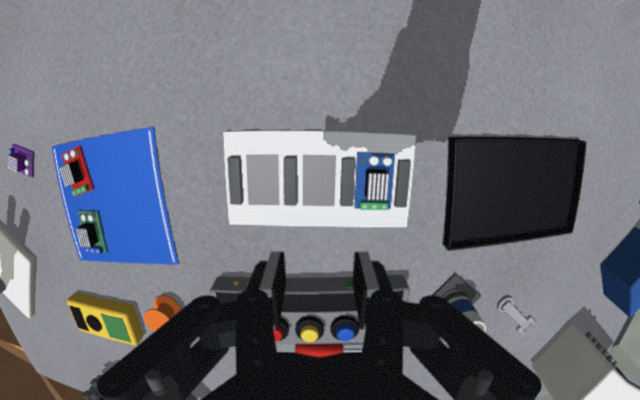

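The blue module lies flat and centred in bay 2 at (376,180), less than 1 mm off. Green is next.

```bash
cat > l.py <<'E'
from h import *
import sys
tx,ty,k=float(sys.argv[1]),float(sys.argv[2]),int(sys.argv[3])
bs=view_mat(); 
for b in bs: print(np.round(b[:3],4),b[3])
b=min(bs,key=lambda b:abs(b[0]-tx)+abs(b[1]-ty))
if pick(*b[:3],MATZ):
    place(*BAY[k],SA,STZ); s=env.get_state()
    if abs(s['tcp_pos'][2]-.0925)<.003 and s['opening']>.018:
        release(); view_stage('vs_%d'%k)
E
python3 l.py .5244 -.3432 1
```

```text
[ 0.4262 -0.3493  0.2153] (30.7, 22.7)
[ 0.5241 -0.3436 -0.0522] (30.6, 22.6)
down [ 0.5244 -0.3441  0.0877] hit False t 17.07
opening 0.0223
lifted opening 0.0228 F [ 0.22  0.61 -0.45]
over opening 0.0225
placed z [0.4474 0.0161 0.093 ] hit True F [-1.59 -0.02  8.03] op 0.0224 t 20.72
bay 1 off mm [-0.9 -1. ] dang 0.019 (30.1, 22.6)
bay 2 off mm [-1.3 -0.7] dang 0.007 (30.8, 23.2)
```

```bash
python3 l.py .4262 -.3493 0
```

```text
[ 0.4263 -0.3492  0.2297] (31.5, 22.8)
down [ 0.427  -0.3494  0.0878] hit False t 25.64
opening 0.0225
lifted opening 0.0222 F [-1.1  -1.07  0.47]
over opening 0.0226
placed z [ 0.4462 -0.0519  0.093 ] hit True F [-0.51  0.08  7.21] op 0.0222 t 29.06
bay 0 off mm [-0.4 -1. ] dang 0.017 (30.6, 23.2)
bay 1 off mm [-0.7 -1.1] dang 0.01 (31.3, 23.7)
bay 2 off mm [-1.2 -0.8] dang 0.005 (31.5, 23.1)
```

All three are centred. Next I refine the cap and key positions with the gripper still open.

```bash
cat > m.py <<'E'
from h import *
def comp(c,mask,z,roi,amin):
    m=np.zeros(mask.shape,np.uint8); u0,u1,v0,v1=roi; m[v0:v1,u0:u1]=mask[v0:v1,u0:u1]
    n,lab,st,_=cv2.connectedComponentsWithStats(m,connectivity=4)
    for i in range(1,n):
        if st[i,4]<amin: continue
        vv,uu=np.nonzero(lab==i); P=(onplane(c,np.stack([uu,vv],1),z,True)[:,:2]*1000).astype(np.float32)
        r=cv2.minAreaRect(P); print('  ',st[i].tolist(),'mean',P.mean(0).round(1).tolist(),'rect',np.round(r[0],1),np.round(r[1],1),round(r[2],1))
env.grip(.085)
env.reach([.56,.20,.34],down(np.pi/2)); c,p,d=shot('wrist','cap'); h=cv2.cvtColor(p,cv2.COLOR_BGR2HSV)
comp(c,(h[...,1]>120)&((h[...,0]<9)|(h[...,0]>172))&(h[...,2]>60),.11,(150,500,150,350),30)
env.reach([.56,.0,.34],down(np.pi/2)); c,p,d=shot('wrist','keys'); h=cv2.cvtColor(p,cv2.COLOR_BGR2HSV)
for n,a,b in [('red',0,8),('yellow',18,35),('blue',100,125),('green',45,80)]:
    print(n); comp(c,(h[...,1]>110)&(h[...,0]>=a)&(h[...,0]<=b)&(h[...,2]>70),.062,(180,450,180,280),40)
print('white');comp(c,(h[...,1]<50)&(h[...,2]>165),.062,(180,450,180,280),40)
print(env.get_state()['time'])
E
python3 m.py
```

```text
[150, 229, 7, 18, 90] mean [619.7000122070312, -1.7000000476837158] rect [620.6  -1.1] [ 8.5 23.2] 76.5
   [324, 240, 30, 26, 361] mean [634.4000244140625, 221.89999389648438] rect [630.2 220.2] [39.6 21.4] 31.0
   [181, 262, 34, 17, 403] mean [658.9000244140625, 49.900001525878906] rect [660.5  51.7] [45.3 22.1] 88.7
red
   [274, 231, 19, 19, 273] mean [642.9000244140625, -44.0] rect [642.3 -43.8] [22.7 25.2] 88.1
   [304, 265, 51, 15, 671] mean [689.5, 13.600000381469727] rect [688.7  14.7] [66.1 21.8] 89.7
yellow
   [311, 230, 21, 21, 322] mean [641.7999877929688, 3.700000047683716] rect [641.9   3.9] [24.7 27.1] 76.9
blue
   [350, 230, 20, 20, 305] mean [641.2000122070312, 51.099998474121094] rect [641.4  51.9] [26.5 24.1] 2.4
green
   [237, 233, 19, 17, 247] mean [644.4000244140625, -91.5] rect [644.4 -91.4] [22.8 23.5] 61.7
white
   [388, 231, 17, 16, 216] mean [641.2000122070312, 99.19999694824219] rect [640.9  99. ] [21.7 21.2] 5.2
   [442, 270, 8, 10, 74] mean [699.0999755859375, 179.10000610351562] rect [699.2 178.7] [17.5 10.9] 11.2
   [355, 273, 47, 4, 92] mean [694.0, 80.5999984741211] rect [693.6  80.6] [63.4  4.8] 87.8
33.425
```

View pics/cap.png

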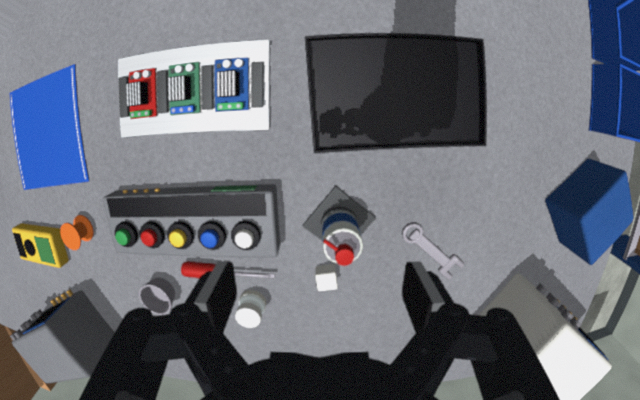

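View pics/keys.png

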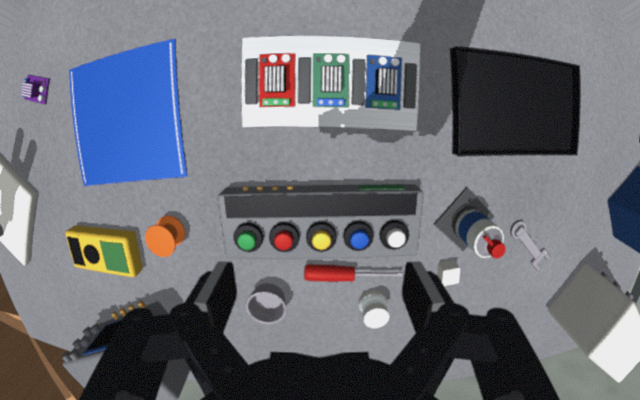

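The cap view shows the red cap at about (344,256) with its nozzle at upper left. The key row reads green (246,241), red (283,240), yellow (321,240), blue (360,240), white (397,239). All three modules are in their bays.

```bash
cat > n.py <<'E'
from h import *
p=cv2.imread('pics/cap.png'); h=cv2.cvtColor(p,cv2.COLOR_BGR2HSV)
m=((h[...,1]>120)&((h[...,0]<9)|(h[...,0]>172))&(h[...,2]>60)).astype(np.uint8); m[:,:310]=0;m[:,380:]=0;m[:230]=0;m[280:]=0
mo=cv2.morphologyEx(m,cv2.MORPH_OPEN,cv2.getStructuringElement(cv2.MORPH_ELLIPSE,(11,11)))
vv,uu=np.nonzero(mo); print(uu.min(),uu.max(),vv.min(),vv.max(),uu.mean(),vv.mean())
env.reach([.56,.20,.34],down(np.pi/2)); env_c=calibration('wrist')
P=onplane(env_c,np.stack([uu,vv],1),.11,True)[:,:2]*1000
print(P.mean(0),cv2.minEnclosingCircle(P.astype(np.float32)))
E
python3 n.py
```

```text
336 353 244 265 344.1495016611296 254.50830564784053
[636.42472644 226.16813011] ((636.5885009765625, 226.01028442382812), 13.140007019042969)
```

```bash
cat >> h.py <<'E'
KEY=dict(green=(.6438,-.0912),red=(.6430,-.0437),yellow=(.6420,.0040),blue=(.6415,.0515),white=(.6410,.0993))
CAP=(.638,.226)
NL=.0726
def press(xy,ztop,depth=.006,hi=.06):
    q=down(np.pi/2); env.reach([*xy,ztop+NL+hi],q); env.movel([*xy,ztop+NL+.006],.12)
    hit=env.movel([*xy,ztop+NL-depth],.03,stop_force=9); env.dwell(.15); s=env.get_state()
    print('press tip z',s['tcp_pos'].round(4),'depth mm',round((ztop+NL-s['tcp_pos'][2])*1000,2),'hit',hit,'F',s['force'].round(2),'t',round(s['time'],2))
    env.movel([*xy,ztop+NL+hi],.12)
E
cat > o.py <<'E'
from h import *
env.grip(0.0,30); print(env.get_state()['opening'])
press(CAP,.110)
env.reach([.56,.10,.34],down(np.pi/2)); c,p,d=shot('wrist','afterpuff')
for b in find_boards(c,p,(.34,.54,-.12,.16),STZ): print(np.round(b[:3],4),b[3])
E
python3 o.py
```

```text
-0.0003202018335887709
press tip z [0.6387 0.2261 0.1772] depth mm 5.39 hit False F [1.55 0.43 4.76] t 36.88
[ 0.4475 -0.0539 -0.0282] (33.8, 23.6)
```

View pics/afterpuff.png

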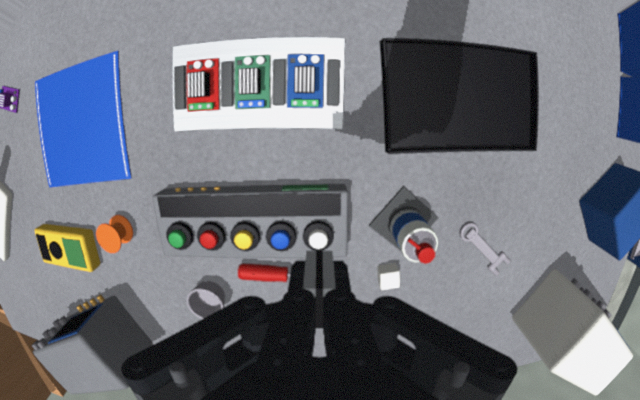

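The press reached 5.4 mm at 4.8 N. The modules look in place at (202,85), (252,80) and (304,80). I check numerically before the keys.

```bash
cat > q.py <<'E'
from h import *
import sys
if len(sys.argv)>1: press(KEY[sys.argv[1]],.062)
view_stage('vs_k'+(sys.argv[1] if len(sys.argv)>1 else ''))
E
python3 q.py
```

```text
bay 0 off mm [-0.4 -1. ] dang 0.017 (30.6, 22.8)
bay 1 off mm [-0.3 -0.9] dang 0.02 (30.2, 22.6)
bay 2 off mm [-0.8 -0.6] dang 0.013 (30.8, 23.3)
```

```bash
python3 q.py white
```

```text
press tip z [0.6418 0.0993 0.1291] depth mm 5.46 hit False F [ 2.25 -0.82  4.41] t 41.34
bay 0 off mm [ 0. -1.] dang 0.009 (30.6, 22.7)
bay 1 off mm [-1.  -0.7] dang 0.02 (30.1, 23.7)
bay 2 off mm [-1.4 -0.6] dang 0.001 (30.7, 23.1)
```

```bash
python3 q.py yellow
```

```text
press tip z [0.6428 0.0039 0.1291] depth mm 5.49 hit False F [ 3.25 -0.24  4.97] t 45.26
bay 0 off mm [-0.2 -1. ] dang 0.008 (30.6, 22.7)
bay 1 off mm [-1.2 -1. ] dang 0.019 (30.1, 23.7)
bay 2 off mm [-1.6 -0.5] dang 0.022 (30.5, 23.1)
```

```bash
python3 q.py green
```

```text
press tip z [ 0.6445 -0.0914  0.1291] depth mm 5.47 hit False F [2.25 0.23 4.45] t 49.21
bay 0 off mm [-0.4 -1. ] dang 0.016 (30.6, 22.8)
bay 1 off mm [-0.8 -0.7] dang 0.01 (31.1, 22.6)
bay 2 off mm [-1.1 -0.6] dang 0.003 (31.3, 23.0)
```

View pics/vs_kgreen.png

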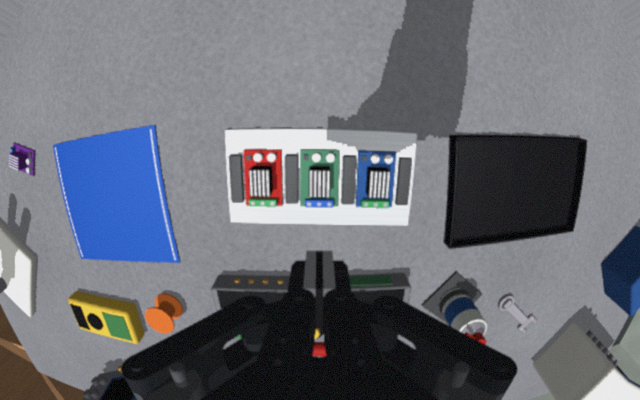

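Cap and three keys are pressed, with the modules in place before and after each. Next I measure the tray.

```bash
cat > r.py <<'E'
from h import *
env.grip(.046)
env.reach([.44,.30,.33],down(np.pi/2)); c,p,d=shot('wrist','tray')
V=cv2.cvtColor(cv2.GaussianBlur(p,(3,3),0),cv2.COLOR_BGR2HSV)[...,2]
m=(V<62).astype(np.uint8); m[250:]=0
m=cv2.morphologyEx(m,cv2.MORPH_OPEN,np.ones((7,7),np.uint8))
n,lab,st,_=cv2.connectedComponentsWithStats(m)
i=1+np.argmax(st[1:,4]); vv,uu=np.nonzero(lab==i); print(st[i])
for z in (.022,.005):
    P=(onplane(c,np.stack([uu,vv],1),z,True)[:,:2]*1000).astype(np.float32); print(z,cv2.minAreaRect(P))
E
python3 r.py
```

```text
[ 228  118  188  122 6758]
0.022 ((454.20953369140625, 303.9200134277344), (148.61013793945312, 235.69935607910156), 3.9524898529052734)
0.005 ((458.6225891113281, 304.238525390625), (155.2926025390625, 246.29782104492188), 3.9524781703948975)
```

View pics/tray.png

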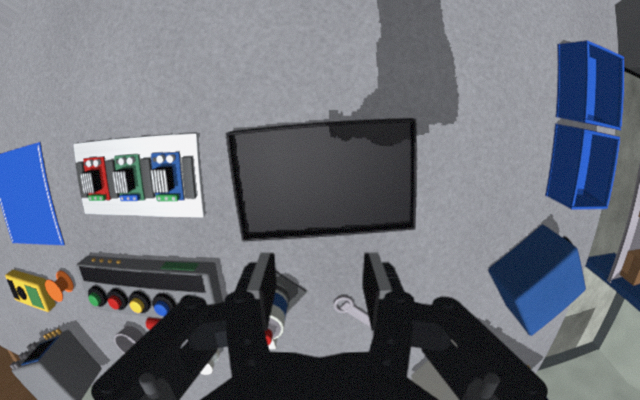

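The tray is at (321,180) in the view: centre about (0.454, 0.303), turned 0.069 rad. Modules are still on the stage at (94,175), (127,175) and (167,172).

```bash
cat >> h.py <<'E'
TA=.069; TC=np.array([.454,.303]); TZ=.0045
def slot(k): return TC+k*.070*np.array([-np.sin(TA),np.cos(TA)])
def view_tray(name=None):
    env.reach([.44,.29,.31],down(np.pi/2)); c,p,d=shot('wrist',name)
    bs=find_boards(c,p,(.37,.54,.17,.43),TZ)
    for b in bs: print('tray',((np.array(b[:2])-TC)*1000).round(1),'ang',round(b[2]-TA,3),b[3])
    return bs,c,p
E
cat > t.py <<'E'
from h import *
import sys
k,sl=int(sys.argv[1]),int(sys.argv[2])
bs,c,p=view_stage()
b=min(bs,key=lambda b:abs(b[1]-BAY[k][1]))
if abs(b[1]-BAY[k][1])<.02 and pick(*b[:3],STZ,op=.040):
    place(*slot(sl),TA,TZ,extra=.0025); s=env.get_state()
    if s['tcp_pos'][2]<.0945 and s['opening']>.018:
        release(); view_tray('vt%d'%sl)
E
python3 t.py 2 1
```

```text
bay 0 off mm [-0.6 -1. ] dang 0.016 (30.6, 23.0)
bay 1 off mm [-0.5 -1.3] dang 0.02 (30.2, 23.7)
bay 2 off mm [-0.9 -0.7] dang 0.034 (30.7, 23.3)
down [0.4485 0.0832 0.0928] hit False t 55.42
opening 0.0221
lifted opening 0.0224 F [ 0.22 -0.57 -1.74]
over opening 0.0228
placed z [0.449  0.3728 0.0892] hit True F [-0.94  0.53  5.21] op 0.0229 t 58.79
tray [-5.9 68.7] ang -0.037 (30.7, 22.9)
```

View pics/vt1.png

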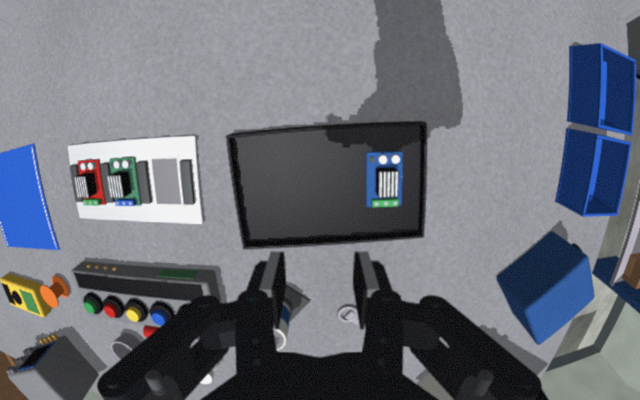

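The blue module lies flat in the tray at (384,180). Green is next.

```bash
python3 t.py 1 0
```

```text
bay 0 off mm [-0.7 -1. ] dang 0.017 (30.6, 23.0)
bay 1 off mm [-0.6 -0.7] dang 0.02 (30.1, 22.5)
down [0.4476 0.0156 0.0929] hit False t 63.54
opening 0.0226
lifted opening 0.0224 F [-0.06 -0.03 -1.22]
over opening 0.0226
placed z [0.4538 0.303  0.0892] hit True F [-0.54 -0.45  6.17] op 0.0225 t 66.89
tray [-6.6 69.1] ang -0.009 (31.0, 22.2)
tray [-1.1 -1.3] ang -0.046 (30.6, 24.4)
```

```bash
python3 t.py 0 -1
```

```text
bay 0 off mm [-0.2 -1. ] dang 0.018 (31.6, 22.9)
down [ 0.4468 -0.0528  0.0927] hit False t 71.73
opening 0.0225
lifted opening 0.0225 F [-0.7  -0.47 -0.64]
over opening 0.0226
placed z [0.4586 0.2332 0.089 ] hit True F [-1.97  0.    7.26] op 0.0223 t 75.09
tray [-6.  68.6] ang -0.048 (29.5, 23.2)
tray [-0.9 -1.1] ang 0.002 (31.1, 24.4)
tray [  3.7 -70.7] ang -0.016 (31.0, 22.8)
```

```bash
ls pics | grep vt
```

```text
vt-1.png
vt0.png
vt1.png
```

View pics/vt-1.png

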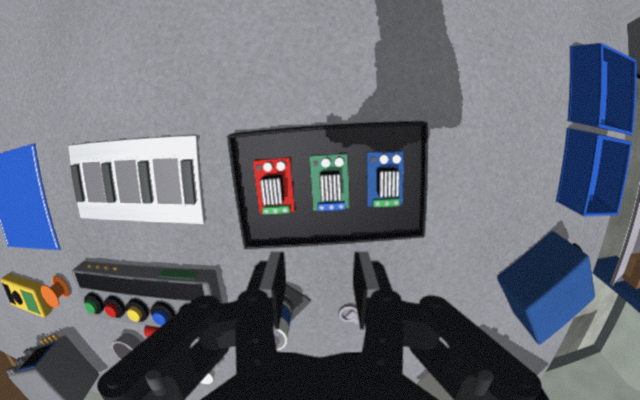

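All three modules lie flat, side by side in the tray at (272,188), (329,182) and (385,180). Now the red key.

```bash
cat > u.py <<'E'
from h import *
env.grip(0.0,30)
press(KEY['red'],.062)
view_tray('vfinal'); print(env.get_state()['time'],env.get_state()['force'])
shot('side','sfinal')
E
python3 u.py
```

```text
press tip z [ 0.6438 -0.0438  0.1292] depth mm 5.44 hit False F [ 3.25 -0.24  4.6 ] t 80.33
tray [-6.4 68.9] ang -0.002 (30.7, 22.2)
tray [-1.3 -1.3] ang 0.006 (31.2, 23.9)
tray [  3.8 -70.7] ang -0.014 (31.2, 22.9)
82.5917 [-0.25470789  0.32517128 -0.85728622]
```

View pics/vfinal.png

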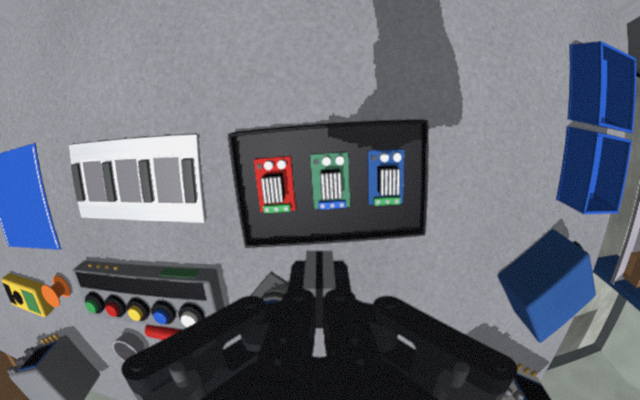

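View pics/sfinal.png

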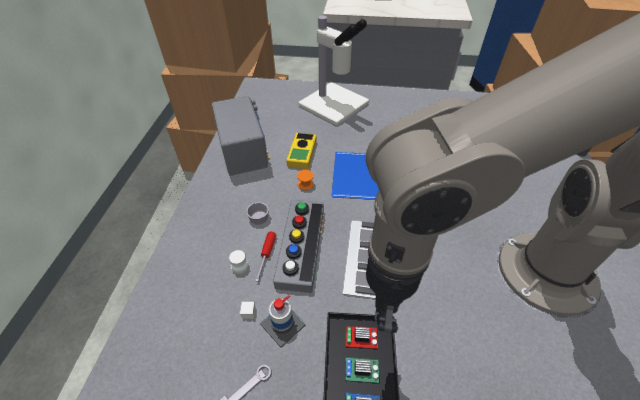

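The final views show the modules unmoved in the tray at (275,185), (330,182) and (387,178). The keys and cap are up, the bystanders are in place, and the arm is touching nothing.

```bash
python3 -c "
from cell import job; print(job.job_done())"
```

```text
the job is handed in; nothing more can be done
None
```

I finished every step of the task and handed the job in at about 83 s of robot time; the hand-in gives no verdict.

- **Stage:** I laid the red, green and blue modules in bays 0, 1 and 2. Each measured within about 1.5 mm of its bay centre (limit 8 mm).
- **Presses:** I pressed the duster cap, then the white, yellow and green keys, each about 5.4 mm deep (they count beyond 4 mm). I checked the modules before and after each press, and none had shifted.
- **Tray and switch-off:** I set all three modules flat, side by side in the black tray, then pressed the red key about 5.4 mm deep.
- **Last checks:** The modules were flat and unmoved in the tray. The keys and cap looked up, the bystanders were where they started, and I never pressed the blue key.

One check failed: right after the puff, automatic detection found only one of the three modules from that angle. A second view straight over the stage found all three in place. I saw no knocked module and no slackened grip.

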